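# Hook and snap the cover onto a block shaker

### The job

Fit the loose white cover onto the black block shaker over its tubes: hook the cover's orange front lip into the slot under the blue front ledge, all the way in with the rear edge held up, then swing the rear edge down until the red catch snaps over it and the cover lies flat. The sliding platform that carries slot and catch was left somewhere off centre, so feel for it: push the lip home lightly, well under 20 newtons, press the cover down with no more than about 40, and leave the other things on the bench where they are.

Things in the scene. Friction and masses are not known exactly. Their poses are not given: they have to be found in the camera images.
- heater: Black block shaker, fixed, housing 180 x 140 x 40 mm. Origin: centre of its underside on the bench; x from front (panel, slot) to rear (catch), z up. On top an aluminium platform, left stopped anywhere within 18 mm fore or aft (x) of centre: this shift is NOT measured; find it by touch or sight. It stays put under allowed forces, no shift in y. Carries slot, seats, catch.
- deck_mid (a point): Point on the shaker body (does not follow the platform): at (-20, 0, 60) mm, axes as the shaker. With the platform at shift 0, a point on its flat front deck, z = 60, x = -53 to 2 mm, level with the seats the cover lies on. A lip set down here touches deck for every shift. Tube caps behind it (x 6 to 38) reach z = 56.
- slot_mid (a point): Point on the shaker body (does not follow the platform): at (-53, 0, 64.5) mm, axes as the shaker. With the platform at shift 0: middle of the slot's end wall. Slot 9 mm high (z 60 to 69), open to +x, 8 mm deep under a blue ledge (x -61 to -45, z 69 to 75, 100 mm wide), cheeks at y = +-34 mm. Cover home: its origin at x = shift + 0 to 3 mm, y 0, z 60.
- catch_tip (a point): Point on the shaker body (does not follow the platform): at (46, 0, 67) mm, axes as the shaker. With the platform at shift 0: tip of the red catch's tooth, 46 mm wide, underside z 66.5; its face slopes from (x 46, z 68) up to (50.5, 78); flat top z 78 to x = 65. Low stops at x = 53 (z to 66, |y| 31 to 49).
- cover: Loose cover, about 0.14 kg, starts flat on the bench, lip roughly towards the robot. White plate x -45 to 50, y +-45, z 0 to 5 mm (origin on its underside). Orange lip x -53 to -45, y +-30, z 0 to 4. Grey mark on top, x 16 to 36: press here, 6 to 12 N passes the catch. Tilted 0.28 rad lip-down, the lip goes fully into the slot, rear edge clear above the catch.
- cover_lip (a point): Middle of the cover's orange front lip's end face: at (-53, 0, 2) mm on the cover; axes as the cover.
- cover_rear (a point): Middle of the cover's rear edge face: at (50, 0, 2.5) mm on the cover.
- cover_rib (a point): Inside the grey upright rib to hold the cover by, 9 mm below its top: at (-5, 0, 30) mm on the cover, axes as the cover. Rib 12 mm thick in x, 40 mm long in y, z 5 to 39 mm.
- catch (a joint): Travel of the red spring catch to the rear, m: 0 = at rest (sprung forward), about 0.004 when the cover's edge passes, at most 0.008. Spring 4 N preload plus 1 N per mm.
- rack: Bystander: orange tube rack, 70 x 150 x 28 mm with tubes to 48 mm; origin under its centre.
- tipbox: Bystander: dark blue tip box with yellow tips, 85 x 120 x 64 mm; origin under its centre.
- bottle_a: Bystander: white bottle, 36 mm diameter, 80 mm high; origin under its centre.
- bottle_b: Bystander: amber bottle with blue cap, 44 mm diameter, 95 mm high; origin under its centre.
- vial: Bystander: small glass jar with green cap, 26 mm diameter, 50 mm high; origin under its centre.
- lidbox: Bystander: blue closed box, 90 x 130 x 55 mm; origin under its centre.
Mind the look-alikes: they are no part of the job. Several things have the shape of the cover; the one meant has the colours described above.

How it is judged:
By the outcome, as a careful person would: the job done as asked, in the order asked, and still so for the second after the job is handed in, with the robot touching nothing.
It also fails if it takes over 54 s, if anything falls off the work surface, if the arm or the gripper's body presses on something with over 40 N, if the wrist force passes 120 N, or if a joint passes its speed limit or range.

### The arm

A 7-joint arm with a two-finger parallel gripper is mounted at the origin on the work surface. World frame = base frame: x ahead of the robot, y to its left, z up, the work surface at z = 0. Lengths are in m, angles in degrees, forces in N, time in s.
With the tool pointing down it reaches from about 0.425 to 0.925 m from the base axis. Payload 6.8 kg.
Tool frame: the origin (TCP) lies on the centre line of the jaws, within the pads' length; the fingertips stand 17 mm ahead of it and the grasp point (between the pads) lies 2 mm behind it; y points along the fingers, z is the direction in which the jaws open and shut, and the axes are right-handed (so a half turn about y gives the same grasp; the last joint's range is limited). The gripper opens to 88 mm and grips with 3 to 60 N. Pads are 20 mm wide; open, the fingers measure 115 mm over their backs; the gripper's body (75 mm by 178 mm) begins 61 mm behind the grasp point.
Start: joints at [-74.433, 27.33, 1.283, 89.118, -0.659, 63.558, -4.761], TCP at [0.25, 0.627, 0.24] pointing down, gripper open.
Joint ranges: [-169.35, 169.35], [-19.33, 120.38], [-80.79, 83.38], [13.8, 139.57], [-78.32, 258.32], [9.67, 109.79], [-169.56, 169.56]. Speed limits (degrees/s): [136.94, 136.94, 180, 180, 180, 180, 180].

### API

Orientations are given as a 3x3 rotation matrix whose columns are the frame's x, y, z axes.
In Python, from station import manip gives the robot as it stands. The module is installed in compiled form; this text tells all that it offers.
- The arm moves only by the tool apply_moves, never from a script. Its argument "deltas" is a list of rows, each an object with "dp": the shift along the world's x, y, z as a fraction of full scale, a list of three; "twist": the turn, a rotation vector about the world's x, y, z as a fraction of full scale, a list of three. In form: [{"dp": [tx, ty, tz], "twist": [wx, wy, wz]}, ...]. A call has 1 to 12 rows; each row is the pose to reach, as a shift and turn from the pose commanded when the call began, turning the shorter way round; what a row does not reach only later rows make up. Full scale, the value 1, is 20 cm for a shift and 180 degrees for a turn. A row lasts 1/10 s, in which the tool goes at most 50 mm and 8.59 degrees, less where a joint would pass 70% of its speed; a pose out of reach is approached as far as the arm can. A call with a number of a shift or a turn outside -1 to 1 is refused whole. A call with a gripper value outside its range is refused whole. "jaw" is the gripper command: -1 is shut, 1 is fully open, values between are in proportion, set as the call begins (left out, the last holds). The fingers move at their own pace and stop on an object; "newtons" is the grip in N (left out, the last holds). Time passes only in rows, so rows that repeat a pose let the fingers close. It gives the time, the measured TCP pose, the force and the opening at its end, in the units of the state.
- manip.get_obs(): the state, without advancing time (a new reading comes with each control period).
- manip.capture(name): name is "side" or "top" or "wrist"; returns the picture (400x640x3 uint8, red, green, blue); there is no depth.
- manip.get_calibration(name): a dict with "mtx" (3x3 intrinsics, pixels), "R" (3x3) and "t" (3): a world point X has camera coordinates R X + t. Camera axes: x right, y down, z forward; pixel columns grow to the right and rows downward; lengths in m; the calibration is good to about 2 mm. A picture is of the moment at which its call begins: read the wrist's pose just before it. get_calibration takes no time and is no camera call; for the wrist camera it gives the pose at the moment of the call.
- manip.finish_job(): hands the job in, once; it reports no verdict.
The state is a dict: "t": time; "joint_positions": joint angles; "joint_vel": joint speeds; "joint_efforts": joint torques, N m; "tcp_pos": TCP position; "orientation": TCP orientation; "ft_force": force on the tool from outside, world axes, zero at the start; "torque": the same for the moment, N m; "finger_gap": finger opening in m.
Only numpy, scipy, OpenCV 4.12 (cv2) and the standard library are available. Lean on these libraries where they do the work, as an engineer would, in place of code of your own. Each camera call takes 0.05 s, during which the arm holds its last target.

## Working session

There is one attempt and no reset: what is moved stays moved. The work goes in short steps, Python scripts to look and compute and a tool call to move; the robot and the scene stay as the last step left them, time stands still between calls to the robot, and variables do not carry over. Pictures are saved under pics/ and viewed, and the job is handed in when it is done.

Besides the shell and the picture viewer there is one more tool, called after "Call:" by a JSON object that holds its "api" and its "payload", one argument or row to a line. apply_moves: Moves the arm, as the interface text tells. Its arguments: {"type":"object","properties":{"deltas":{"type":"array","items":{"type":"object","properties":{"dp":{"type":"array","items":{"type":"number","minimum":-1,"maximum":1}},"twist":{"type":"array","items":{"type":"number","minimum":-1,"maximum":1}}}}},"jaw":{"type":"number"},"newtons":{"type":"number"}},"required":["deltas"]}

```bash
mkdir -p pics; ls; python3 - <<'E'
from station import manip
import cv2,numpy as np
o=manip.get_obs();print(o)
for n in("side","top","wrist"):
    c=manip.get_calibration(n);print(n,np.round(c['mtx'],1).tolist(),np.round(c['R'],3).tolist(),np.round(c['t'],3).tolist())
    im=manip.capture(n);cv2.imwrite(f'pics/{n}0.png',im[:,:,::-1])
E
```

```text
pics
{'t': 0.0, 'joint_positions': array([-74.43223152,  27.37491322,   1.28042817,  89.17818694,
        -0.65736697,  63.5586041 ,  -4.76176506]), 'joint_vel': array([ 0.01143398,  0.05499659,  0.06609731, -0.0481275 ,  0.01929497,
        0.00298453,  0.06737722]), 'joint_efforts': array([ 3.59031237e-04, -5.82848847e+01,  1.53455134e+00, -2.72617918e+01,
       -5.42925659e-02,  1.70090084e-02,  1.76225872e-04]), 'tcp_pos': array([0.2500615 , 0.62634893, 0.23869312]), 'orientation': array([[ 9.28742244e-01, -5.21547660e-04,  3.70725738e-01],
       [-3.70726069e-01, -1.74503410e-03,  9.28740619e-01],
       [ 1.62546557e-04, -9.99998341e-01, -1.81403820e-03]]), 'ft_force': array([0.18389571, 0.4070783 , 0.07242801]), 'torque': array([-0.02558155,  0.03169343, -0.04275019]), 'finger_gap': 0.08777914443886783}
side [[481.1, 0.0, 320.1], [0.0, 481.1, 203.5], [0.0, 0.0, 1.0]] [[0.885, -0.465, -0.001], [-0.271, -0.514, -0.814], [0.378, 0.721, -0.581]] [-0.459, 0.178, 1.168]
top [[473.4, 0.0, 330.2], [0.0, 473.4, 195.3], [0.0, 0.0, 1.0]] [[-0.018, -1.0, -0.002], [-0.981, 0.018, -0.191], [0.191, -0.001, -0.982]] [-0.05, 0.531, 1.328]
wrist [[281.0, 0.0, 318.2], [0.0, 281.0, 198.9], [0.0, 0.0, 1.0]] [[0.371, 0.929, 0.0], [0.9, -0.359, 0.247], [0.229, -0.091, -0.969]] [-0.675, -0.03, 0.388]
```

View pics/top0.png

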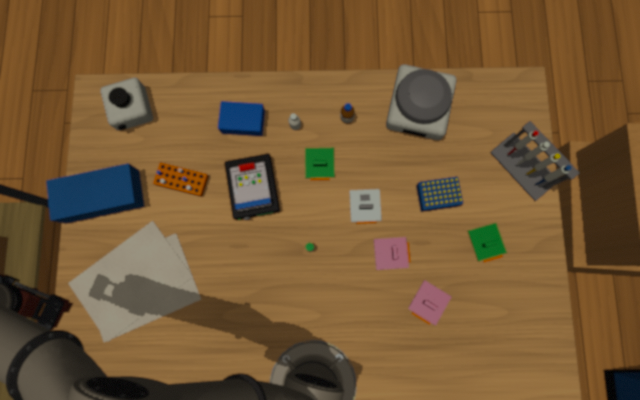

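View pics/side0.png

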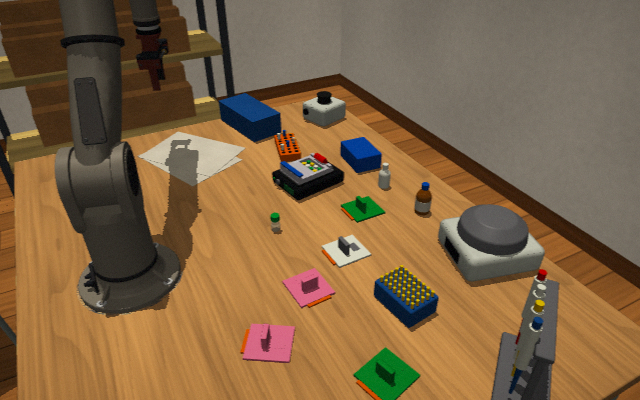

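View pics/wrist0.png

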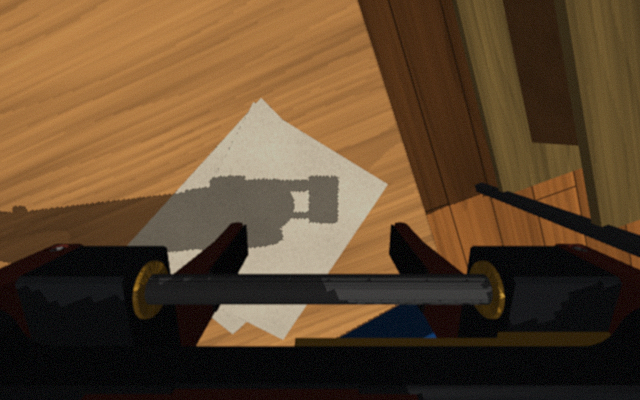

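Cover look-alikes in the top view: white (365,205), green (320,163), green (487,242), pink (392,253), pink (430,302). By the description I choose the white one with the orange lip at (365,205), and check it in a close crop. The shaker is at (252,187), with the red catch to the far side and the blue ledge near the robot.

```bash
cat > h.py <<'E'
import numpy as np,cv2
from station import manip
def ray(n,uv):
    c=manip.get_calibration(n);R=np.array(c['R']);t=np.array(c['t']);K=np.array(c['mtx'])
    d=R.T@np.linalg.solve(K,[uv[0],uv[1],1.]);return -R.T@t,d
def onz(n,uv,z):
    o,d=ray(n,uv);return o+d*(z-o[2])/d[2]
def tri(a,ua,b,ub):
    o1,d1=ray(a,ua);o2,d2=ray(b,ub);d1/=np.linalg.norm(d1);d2/=np.linalg.norm(d2)
    s=np.linalg.lstsq(np.c_[d1,-d2],o2-o1,rcond=None)[0];p,q=o1+s[0]*d1,o2+s[1]*d2
    return (p+q)/2,np.linalg.norm(p-q)
def proj(n,X):
    c=manip.get_calibration(n);x=np.array(c['R'])@X+np.array(c['t']);p=np.array(c['mtx'])@x;return p[:2]/p[2]
E
python3 - <<'E'
import cv2,numpy as np
t=cv2.imread('pics/top0.png');s=cv2.imread('pics/side0.png')
def crop(im,x,y,w,h):return cv2.resize(im[y:y+h,x:x+w],(400,400*h//w),interpolation=cv2.INTER_CUBIC)
a=crop(t,340,180,50,50);b=crop(t,220,150,65,65)
c=crop(s,315,225,64,64);d=crop(s,265,145,85,85)
cv2.imwrite('pics/crop0.png',cv2.resize(np.vstack([np.hstack([a,b]),np.hstack([c,d])]),(600,600)))
E
```

```text
(no output)
```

View pics/crop0.png

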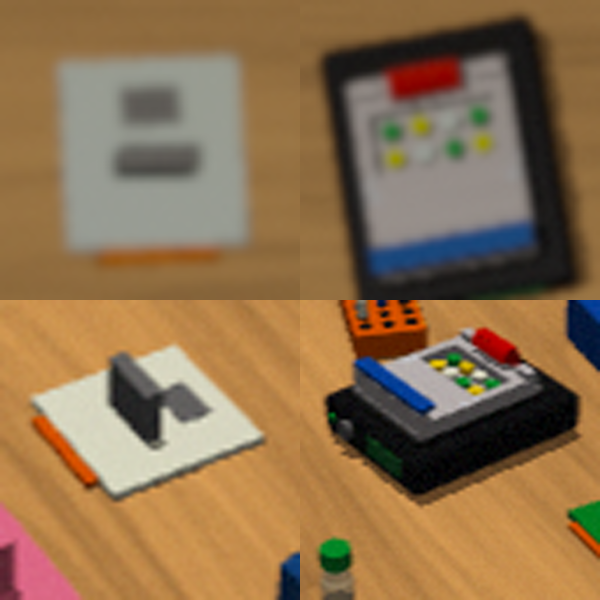

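The crop confirms the white plate with orange lip facing the robot, grey rib and grey mark behind it. Next I measure by colour masks.

```bash
python3 - <<'E'
from h import *
t=cv2.imread('pics/top0.png');hsv=cv2.cvtColor(t,cv2.COLOR_BGR2HSV).astype(int)
H,S,V=hsv[...,0],hsv[...,1],hsv[...,2]
def roi(m,x,y,w,h):
    r=np.zeros(m.shape,np.uint8);r[y:y+h,x:x+w]=m[y:y+h,x:x+w];return r
def big(m):
    c,_=cv2.findContours(m,cv2.RETR_EXTERNAL,cv2.CHAIN_APPROX_NONE);return max(c,key=cv2.contourArea)
def rect(name,m,z):
    c=big(m);P=np.array([onz('top',p[0],z)[:2] for p in c])
    # contour pixels are centre of boundary px
    r=cv2.minAreaRect((P*1000).astype(np.float32));print(name,np.round(r[0],1),np.round(r[1],1),round(r[2],1),'mean',np.round(P.mean(0)*1000,1));
rect('plate',roi((S<60)&(V>100),340,180,50,50),.005)
rect('lip',roi((H<16)&(S>190)&(V>110),340,210,50,25),.004)
rect('rib',roi((V<115)&(S<70),345,200,40,18),.039)
rect('blue',roi((H>95)&(H<125)&(S>100)&(V>60),225,190,60,35),.075)
rect('red',roi(((H<8)|(H>172))&(S>150)&(V>80),225,155,50,25),.078)
rect('black',roi((V<60)|((V<255)&(S<100)&(np.indices(V.shape)[0]>0)),222,150,62,72),.05)
m=roi((V<55),222,150,62,72);cv2.imwrite('pics/m.png',m)
rect('dark',m,.04)
for n,im in(('top',t),('side',cv2.imread('pics/side0.png'))):
    pass
E
```

```text
plate [ 508.2 -162.7] [94.7 90.5] 1.4 mean [ 507.6 -162.6]
lip [ 455.  -168.9] [44.7  3. ] 89.0 mean [ 455.  -168.9]
rib [ 497.5 -161.8] [38.1 14.8] 89.0 mean [ 497.1 -162.4]
blue [505.8 163.6] [ 16.  103.7] 9.2 mean [505.8 164.3]
red [614.8 182. ] [20.  45.3] 10.7 mean [614.9 182.4]
black [560.3 168.3] [182.1 137.7] 10.2 mean [561.6 169.1]
dark [564. 171.] [178.9 137.5] 9.8 mean [563.5 171.1]
```

Call:
{"api": "apply_moves", "payload": {
  "deltas": [
    {"dp": [0.2,-0.15,0],"twist": [0,0,-0.04]},
    {"dp": [0.4,-0.35,0],"twist": [0,0,-0.08]},
    {"dp": [0.6,-0.55,0],"twist": [0,0,-0.12]},
    {"dp": [0.8,-0.75,0],"twist": [0,0,-0.16]},
    {"dp": [1,-0.95,0],"twist": [0,0,-0.2]},
    {"dp": [1,-1,0],"twist": [0,0,-0.24]}
  ],
  "jaw": 0.2,
  "newtons": 40
}}

```text
t: 0.75
tcp_pos: [0.4534, 0.4234, 0.2397]
orientation: [[0.415, 0.001, 0.91], [-0.91, -0.001, 0.415], [0.001, -1.0, 0.001]]
ft_force: [1.2, 0.4, 0.4]
finger_gap: 0.0526
```

Call:
{"api": "apply_moves", "payload": {
  "deltas": [
    {"dp": [0.02,-0.23,0],"twist": [0,0,-0.03]},
    {"dp": [0.05,-0.48,0],"twist": [0,0,-0.06]},
    {"dp": [0.07,-0.73,0],"twist": [0,0,-0.09]},
    {"dp": [0.1,-1,0],"twist": [0,0,-0.131]}
  ]
}}

```text
t: 1.15
tcp_pos: [0.4694, 0.2297, 0.2395]
orientation: [[0.021, -0.0, 1.0], [-1.0, 0.0, 0.021], [-0.0, -1.0, -0.0]]
ft_force: [0.9, -0.5, 0.0]
finger_gap: 0.0527
```

Call:
{"api": "apply_moves", "payload": {
  "deltas": [
    {"dp": [0.02,-0.25,0]},
    {"dp": [0.05,-0.5,0]},
    {"dp": [0.07,-0.75,0]},
    {"dp": [0.1,-1,0]}
  ]
}}

```text
$.deltas[0]: bad value
```

Call:
{"api": "apply_moves", "payload": {
  "deltas": [
    {"dp": [0,-0.25,0]},
    {"dp": [-0.05,-0.5,0]},
    {"dp": [-0.1,-0.75,0]},
    {"dp": [-0.15,-0.85,0]},
    {"dp": [-0.15,-0.85,0]},
    {"dp": [-0.15,-0.85,0]}
  ]
}}

```text
$.deltas[0]: bad value
```

Call:
{"api": "apply_moves", "payload": {
  "deltas": [
    {"dp": [0.02,-0.25,0],"twist": [0,0,0]},
    {"dp": [0.05,-0.5,0],"twist": [0,0,0]},
    {"dp": [0.07,-0.75,0],"twist": [0,0,0]},
    {"dp": [0.1,-1,0],"twist": [0,0,0]}
  ]
}}

```text
t: 1.55
tcp_pos: [0.4891, 0.0308, 0.2398]
orientation: [[0.026, 0.0, 1.0], [-1.0, 0.0, 0.026], [-0.0, -1.0, 0.0]]
ft_force: [1.1, 0.7, -0.8]
finger_gap: 0.0527
```

Call:
{"api": "apply_moves", "payload": {
  "deltas": [
    {"dp": [0,-0.25,0],"twist": [0,0,0]},
    {"dp": [0,-0.5,0],"twist": [0,0,0]},
    {"dp": [0,-0.75,0],"twist": [0,0,0]},
    {"dp": [0.05,-0.95,0],"twist": [0,0,0]},
    {"dp": [0.05,-0.95,0],"twist": [0,0,0]},
    {"dp": [0.05,-0.95,0],"twist": [0,0,0]}
  ]
}}

```text
t: 2.15
tcp_pos: [0.4993, -0.1578, 0.2394]
orientation: [[0.023, -0.001, 1.0], [-1.0, -0.0, 0.023], [-0.0, -1.0, -0.001]]
ft_force: [-0.1, 0.6, -0.5]
finger_gap: 0.053
```

```bash
python3 - <<'E'
from h import *
print(manip.get_obs()['tcp_pos'])
c=manip.get_calibration('wrist');im=manip.capture('wrist');cv2.imwrite('pics/wrist1.png',im[:,:,::-1])
import pickle;pickle.dump(c,open('w1.pkl','wb'))
im=manip.capture('top');cv2.imwrite('pics/top1.png',im[:,:,::-1])
E
```

```text
[ 0.49926672 -0.15783933  0.23939335]
```

View pics/wrist1.png

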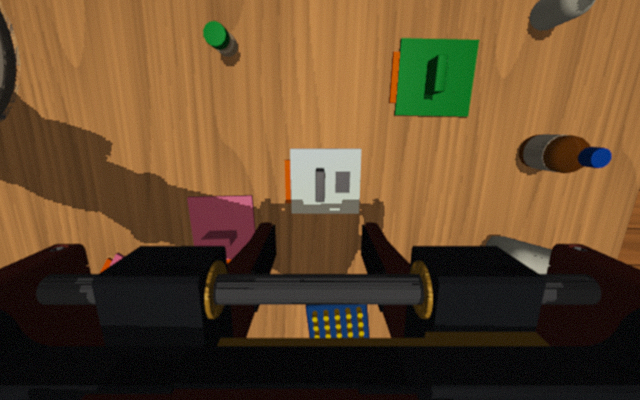

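The cover shows at (290–361, 149–213) in the wrist view, rib at (320,185), lip at (288,180).

```bash
python3 - <<'E'
from h import *
for n,uv,z in [('tl',(290.5,149.5),.005),('tr',(361,149),.005),('br',(360,213.5),.005),('lip_t',(286,161),.004),('lip_b',(285.5,201),.004),('rib top far',(320.5,169),.039),('rib top near',(320.5,202),.039)]:
    print(n,np.round(onz('wrist',uv,z)*1000,1))
E
```

```text
tl [ 461.9 -117.1    5. ]
tr [ 555.7 -113.9    5. ]
br [ 560.1 -203.5    5. ]
lip_t [ 455.8 -132.7    4. ]
lip_b [ 455.1 -188.4    4. ]
rib top far [ 502.2 -137.3   39. ]
rib top near [ 503.4 -179.3   39. ]
```

Call:
{"api": "apply_moves", "payload": {
  "deltas": [
    {"dp": [0.01,-0.01,-0.2],"twist": [0,0,0]},
    {"dp": [0.01,-0.01,-0.4],"twist": [0,0,0]},
    {"dp": [0.01,-0.01,-0.6],"twist": [0,0,0]},
    {"dp": [0.01,-0.01,-0.75],"twist": [0,0,0]},
    {"dp": [0.01,-0.01,-0.75],"twist": [0,0,0]}
  ]
}}

```text
t: 2.75
tcp_pos: [0.499, -0.1564, 0.0864]
orientation: [[0.029, -0.007, 1.0], [-1.0, 0.002, 0.029], [-0.002, -1.0, -0.007]]
ft_force: [0.1, -0.5, -0.2]
finger_gap: 0.0529
```

Call:
{"api": "apply_moves", "payload": {
  "deltas": [
    {"dp": [0,0,-0.15],"twist": [0,0,0]},
    {"dp": [0,0,-0.25],"twist": [0,0,0]},
    {"dp": [0,0,-0.305],"twist": [0,0,0]},
    {"dp": [0,0,-0.305],"twist": [0,0,0]},
    {"dp": [0,0,-0.305],"twist": [0,0,0]}
  ]
}}

```text
t: 3.25
tcp_pos: [0.5024, -0.1591, 0.0298]
orientation: [[0.026, 0.001, 1.0], [-1.0, -0.0, 0.026], [0.0, -1.0, 0.001]]
ft_force: [-0.4, -0.3, -0.4]
finger_gap: 0.0527
```

Call:
{"api": "apply_moves", "payload": {
  "deltas": [
    {"dp": [0,0,0],"twist": [0,0,0]},
    {"dp": [0,0,0],"twist": [0,0,0]},
    {"dp": [0,0,0],"twist": [0,0,0]},
    {"dp": [0,0,0],"twist": [0,0,0]},
    {"dp": [0,0,0],"twist": [0,0,0]},
    {"dp": [0,0,0],"twist": [0,0,0]}
  ],
  "jaw": -1,
  "newtons": 40
}}

```text
t: 3.85
tcp_pos: [0.5016, -0.1593, 0.0287]
orientation: [[0.025, -0.0, 1.0], [-1.0, 0.0, 0.025], [-0.0, -1.0, -0.0]]
ft_force: [0.1, 0.9, 2.3]
finger_gap: 0.0118
```

```bash
python3 - <<'E'
from h import *
o=manip.get_obs();print(o['tcp_pos'],o['orientation'].round(4),o['ft_force'],o['finger_gap'])
im=manip.capture('wrist');cv2.imwrite('pics/wrist2.png',im[:,:,::-1])
E
```

```text
[ 0.50157842 -0.15925789  0.02871408] [[ 0.0254 -0.      0.9997]
 [-0.9997  0.      0.0254]
 [-0.     -1.     -0.    ]] [0.0881514  0.93468744 2.27664055] 0.011803843484324643
```

View pics/wrist2.png

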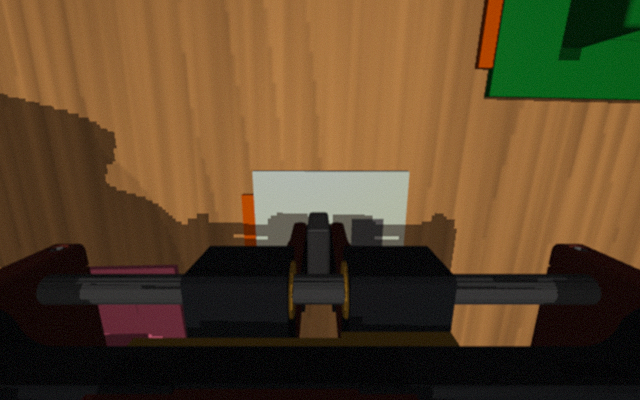

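The rib is held (gap 11.8 mm); the plate's far edge runs along row 171 from col 252 to 408.

```bash
python3 - <<'E'
from h import *
for uv,z in [((252.5,170.5),.005),((408.5,170.5),.005),((243,193.5),.004)]:
    print(np.round(onz('wrist',uv,z)*1000,1))
E
```

```text
[ 461.3 -117.9    5. ]
[ 555.2 -115.5    5. ]
[ 454.8 -132.5    4. ]
```

Call:
{"api": "apply_moves", "payload": {
  "deltas": [
    {"dp": [0,0,0.1],"twist": [0,0,0]},
    {"dp": [0,0,0.25],"twist": [0,0,0]},
    {"dp": [0,0,0.5],"twist": [0,0,0.01]},
    {"dp": [0.03,0.1,0.7],"twist": [0,0,0.02]},
    {"dp": [0.08,0.3,0.75],"twist": [0,0,0.03]},
    {"dp": [0.13,0.5,0.75],"twist": [0,0,0.04]},
    {"dp": [0.17,0.7,0.75],"twist": [0,0,0.046]},
    {"dp": [0.2,0.85,0.75],"twist": [0,0,0.046]},
    {"dp": [0.2,0.85,0.75],"twist": [0,0,0.046]}
  ]
}}

```text
t: 4.8
tcp_pos: [0.5421, 0.0164, 0.1782]
orientation: [[0.177, -0.0, 0.984], [-0.984, 0.002, 0.177], [-0.002, -1.0, -0.0]]
ft_force: [0.6, 0.1, -1.2]
finger_gap: 0.0119
```

Call:
{"api": "apply_moves", "payload": {
  "deltas": [
    {"dp": [0.04,0.2,0],"twist": [0.003,-0.015,0]},
    {"dp": [0.08,0.4,0],"twist": [0.006,-0.03,0]},
    {"dp": [0.12,0.6,0],"twist": [0.01,-0.055,0]},
    {"dp": [0.15,0.75,0],"twist": [0.014,-0.08,0]},
    {"dp": [0.155,0.83,0],"twist": [0.015,-0.088,0]},
    {"dp": [0.155,0.83,0],"twist": [0.015,-0.088,0]},
    {"dp": [0.155,0.83,0],"twist": [0.015,-0.088,0]},
    {"dp": [0.155,0.83,0],"twist": [0.015,-0.088,0]}
  ]
}}

```text
t: 5.6
tcp_pos: [0.573, 0.1746, 0.1787]
orientation: [[0.166, 0.273, 0.948], [-0.986, 0.045, 0.16], [0.001, -0.961, 0.276]]
ft_force: [-0.5, 0.0, -0.4]
finger_gap: 0.0118
```

```bash
python3 - <<'E'
from h import *
o=manip.get_obs();print(o['tcp_pos'],o['orientation'].round(4),o['ft_force'],o['finger_gap'])
im=manip.capture('side');cv2.imwrite('pics/side3.png',im[:,:,::-1])
im2=manip.capture('top');cv2.imwrite('pics/top3.png',im2[:,:,::-1])
a=cv2.resize(im[110:230,230:380],(600,480));b=cv2.resize(im2[130:230,190:340],(600,400))
cv2.imwrite('pics/c3.png',cv2.resize(np.vstack([a,b]),(400,587))[:,:,::-1])
E
```

```text
[0.57298464 0.17461495 0.17872161] [[ 1.664e-01  2.725e-01  9.477e-01]
 [-9.861e-01  4.510e-02  1.602e-01]
 [ 9.000e-04 -9.611e-01  2.762e-01]] [-0.45184768  0.01590757 -0.4225429 ] 0.011760639300314707
```

View pics/c3.png

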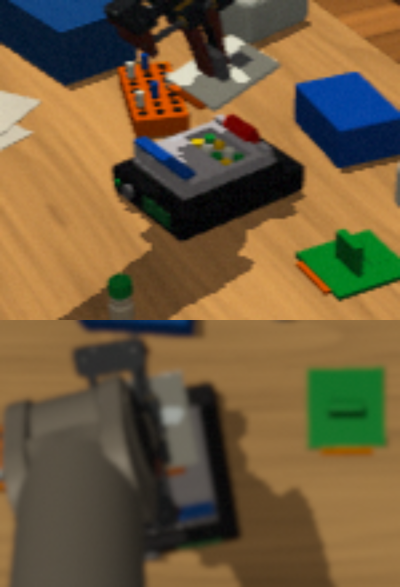

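The side view shows the cover held lip-down above the shaker, clear of everything. I cross-check the platform position by triangulating the ledge and catch from the first two pictures.

```bash
python3 - <<'E'
from h import *
s=cv2.imread('pics/side0.png');t=cv2.imread('pics/top0.png')
a=cv2.resize(s[145:215,265:350],None,fx=9,fy=8.5,interpolation=cv2.INTER_CUBIC);cv2.imwrite('pics/sd.png',a)
# predicted pixels of the ledge/catch corners with P guess
P=np.array([.5605,.173]);e=np.array([.9857,.1685]);n=np.array([-.1685,.9857])
im=s.copy()
pts={'ledge':[(-61,50,75),(-61,-50,75),(-45,-50,75),(-45,50,75)],'tooth':[(50.5,23,78),(50.5,-23,78),(65,-23,78),(65,23,78)]}
b={}
for N,src in(('side',s),('top',t)):
    x0,y0,w,h=(265,145,85,70) if N=='side' else (215,145,75,75)
    f=7
    q=cv2.resize(src[y0:y0+h,x0:x0+w],None,fx=f,fy=f,interpolation=cv2.INTER_CUBIC)
    for k,L in pts.items():
        X=[proj(N,np.r_[P+x/1000*e+y/1000*n,z/1000]) for x,y,z in L]
        for p in X: cv2.circle(q,tuple(int(round(v)) for v in ((p-[x0,y0]+.5)*f)),3,(255,0,255),-1)
    cv2.imwrite(f'pics/ov_{N}.png',q)
E
```

```text
(no output)
```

View pics/ov_side.png

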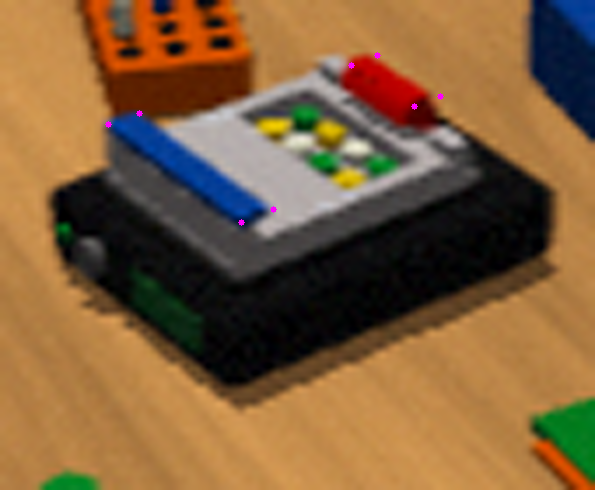

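View pics/ov_top.png

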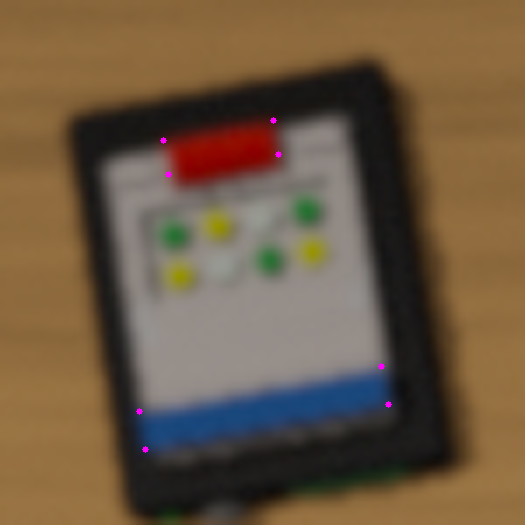

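Call:
{"api": "apply_moves", "payload": {
  "deltas": [
    {"dp": [-0.005,0.01,-0.1],"twist": [0,0,0]},
    {"dp": [-0.005,0.01,-0.2],"twist": [0,0,0]},
    {"dp": [-0.005,0.01,-0.28],"twist": [0,0,0]},
    {"dp": [-0.005,0.01,-0.34],"twist": [0,0,0]},
    {"dp": [-0.005,0.01,-0.355],"twist": [0,0,0]},
    {"dp": [-0.005,0.01,-0.355],"twist": [0,0,0]},
    {"dp": [-0.005,0.01,-0.355],"twist": [0,0,0]},
    {"dp": [-0.005,0.01,-0.355],"twist": [0,0,0]}
  ]
}}

```text
t: 6.5
tcp_pos: [0.5722, 0.179, 0.1085]
orientation: [[0.169, 0.274, 0.947], [-0.986, 0.047, 0.162], [-0.0, -0.961, 0.278]]
ft_force: [-0.4, -0.3, -0.4]
finger_gap: 0.0116
```

```bash
cat > st.py <<'E'
from h import *
import sys
o=manip.get_obs();p=o['tcp_pos']*1000;R=o['orientation']
# lip bottom tip in world from tool: cover axes x=z_t, z=-y_t, y=-x_t
C=np.c_[R[:,2],-R[:,0],-R[:,1]]
l=p+C@np.array([-48,-2.7,-28.7]);P=np.array([559,172]);e=np.array([.9857,.1685]);n=np.array([-.1685,.9857])
q=l[:2]-P
print('t',o['t'],'tcp',p.round(1),'tilt',np.arcsin(C[2,0]).round(3),'yaw',np.degrees(np.arctan2(C[1,0],C[0,0])).round(1),'lip plat x,y',(q@e).round(1),(q@n).round(1),'z',l[2].round(1),'F',o['ft_force'].round(1),'Fe',(o['ft_force'][:2]@e).round(1),'gap',o['finger_gap'].round(4))
if len(sys.argv)>1:
    im=manip.capture('side');cv2.imwrite(f'pics/s{sys.argv[1]}.png',cv2.resize(im[110:220,240:380],None,fx=5,fy=5,interpolation=cv2.INTER_CUBIC)[:,:,::-1])
E
python3 st.py 4
```

```text
Traceback (most recent call last):
  File "st.py", line 8, in <module>
    print('t',o['t'],'tcp',p.round(1),'tilt',np.arcsin(C[2,0]).round(3),'yaw',np.degrees(np.arctan2(C[1,0],C[0,0])).round(1),'lip plat x,y',(q@e).round(1),(q@n).round(1),'z',l[2].round(1),'F',o['ft_force'].round(1),'Fe',(o['ft_force'][:2]@e).round(1),'gap',o['finger_gap'].round(4))
                                                                                                                                                                                                                                                                 ^^^^^^^^^^^^^^^^^^^^^
AttributeError: 'float' object has no attribute 'round'
```

```bash
sed -i "s/o\['finger_gap'\].round(4)/round(o['finger_gap'],4)/" st.py; python3 st.py 4
```

```text
t 6.5 tcp [572.2 179.  108.5] tilt 0.282 yaw 9.7 lip plat x,y -24.0 1.9 z 67.6 F [-0.4 -0.3 -0.4] Fe -0.4 gap 0.0116
```

View pics/s4.png

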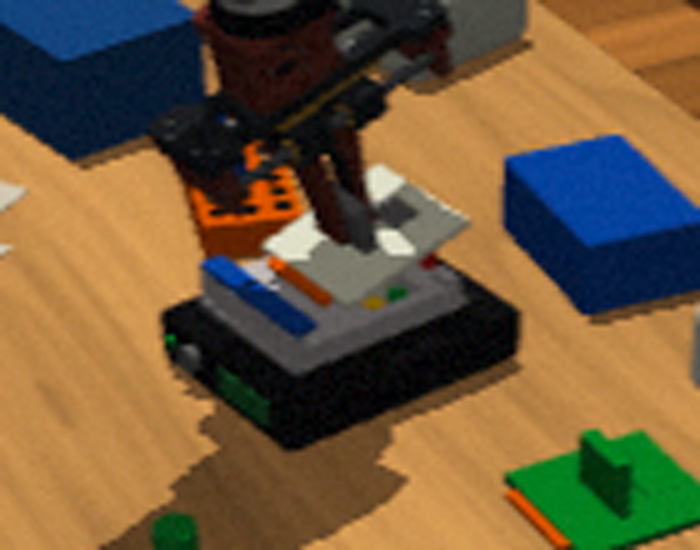

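```bash
python3 - <<'E'
from h import *
im=manip.capture('wrist');cv2.imwrite('pics/w4.png',im[:,:,::-1])
E
```

```text
(no output)
```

View pics/w4.png

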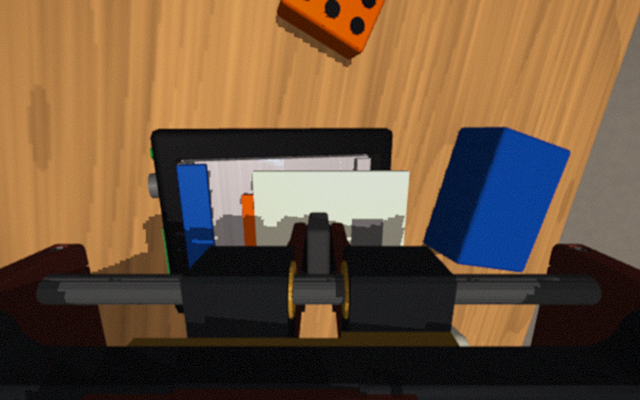

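Call:
{"api": "apply_moves", "payload": {
  "deltas": [
    {"dp": [0,-0.01,-0.01],"twist": [0,0,0]},
    {"dp": [0,-0.01,-0.02],"twist": [0,0,0]},
    {"dp": [0,-0.01,-0.03],"twist": [0,0,0]},
    {"dp": [0,-0.01,-0.03],"twist": [0,0,0]}
  ]
}}

```text
t: 7.0
tcp_pos: [0.5713, 0.1767, 0.1013]
orientation: [[0.169, 0.272, 0.947], [-0.986, 0.046, 0.163], [0.0, -0.961, 0.276]]
ft_force: [0.4, -0.2, -1.3]
finger_gap: 0.0121
```

The wrist view shows the ledge's left end at (178–207, 164), the platform yaw aligned with the plate, and the lip at (248,195).

```bash
python3 st.py; python3 - <<'E'
from h import *
d=np.array([572.2,179.0,108.5])-manip.get_obs()['tcp_pos']*1000
e=np.array([.9857,.1685]);n=np.array([-.1685,.9857])
for uv,c in [((207.5,163),(-45,50)),((178,164.5),(-61,50))]:
    X=onz('wrist',uv,.075-d[2]/1000)*1000+d
    print(X.round(1),'P',(X[:2]-c[0]*e-c[1]*n).round(1))
for uv,c in [((253,171),0)]:
    pass
E
```

```text
t 7.0 tcp [571.3 176.7 101.3] tilt 0.28 yaw 9.7 lip plat x,y -25.3 -0.2 z 60.4 F [ 0.4 -0.2 -1.3] Fe 0.3 gap 0.0121
[508.9 216.5  75. ] P [561.7 174.8]
[493.7 213.6  75. ] P [562.3 174.6]
```

Call:
{"api": "apply_moves", "payload": {
  "deltas": [
    {"dp": [0,0.008,-0.002],"twist": [0,0,0]},
    {"dp": [0,0.008,-0.005],"twist": [0,0,0]},
    {"dp": [0,0.008,-0.005],"twist": [0,0,0]}
  ]
}}

```text
t: 7.3
tcp_pos: [0.5717, 0.1787, 0.1008]
orientation: [[0.169, 0.273, 0.947], [-0.986, 0.047, 0.163], [0.0, -0.961, 0.277]]
ft_force: [0.1, 0.1, 0.3]
finger_gap: 0.0119
```

Call:
{"api": "apply_moves", "payload": {
  "deltas": [
    {"dp": [0,0,-0.002],"twist": [0,0,0]},
    {"dp": [0,0,-0.005],"twist": [0,0,0]},
    {"dp": [0,0,-0.005],"twist": [0,0,0]}
  ]
}}

```text
t: 7.6
tcp_pos: [0.5718, 0.1787, 0.1005]
orientation: [[0.169, 0.273, 0.947], [-0.986, 0.047, 0.162], [-0.001, -0.961, 0.277]]
ft_force: [-4.8, 0.3, 8.6]
finger_gap: 0.0118
```

```bash
python3 st.py
```

```text
t 7.6 tcp [571.8 178.7 100.5] tilt 0.281 yaw 9.7 lip plat x,y -24.4 1.7 z 59.6 F [-4.8  0.3  8.6] Fe -4.7 gap 0.0118
```

Deck contact felt at the expected height (8.6 N). I raise ~0.8 mm off it and slide forward.

Call:
{"api": "apply_moves", "payload": {
  "deltas": [
    {"dp": [0,0,0.008],"twist": [0,0,0]},
    {"dp": [-0.02,-0.0034,0.008],"twist": [0,0,0]},
    {"dp": [-0.04,-0.0068,0.008],"twist": [0,0,0]},
    {"dp": [-0.06,-0.0103,0.008],"twist": [0,0,0]},
    {"dp": [-0.074,-0.0126,0.008],"twist": [0,0,0]},
    {"dp": [-0.074,-0.0126,0.008],"twist": [0,0,0]}
  ]
}}

```text
t: 8.2
tcp_pos: [0.5561, 0.1757, 0.1011]
orientation: [[0.169, 0.272, 0.947], [-0.986, 0.046, 0.163], [0.0, -0.961, 0.276]]
ft_force: [0.0, -0.2, -0.7]
finger_gap: 0.0117
```

```bash
python3 st.py 5;python3 - <<'E'
from h import *
im=manip.capture('wrist');cv2.imwrite('pics/w5.png',cv2.resize(im[120:260,130:430],None,fx=2.5,fy=2.5)[:,:,::-1])
E
```

```text
t 8.2 tcp [556.1 175.7 101.1] tilt 0.28 yaw 9.8 lip plat x,y -40.4 1.4 z 60.2 F [ 0.  -0.2 -0.7] Fe -0.0 gap 0.0117
```

View pics/s5.png

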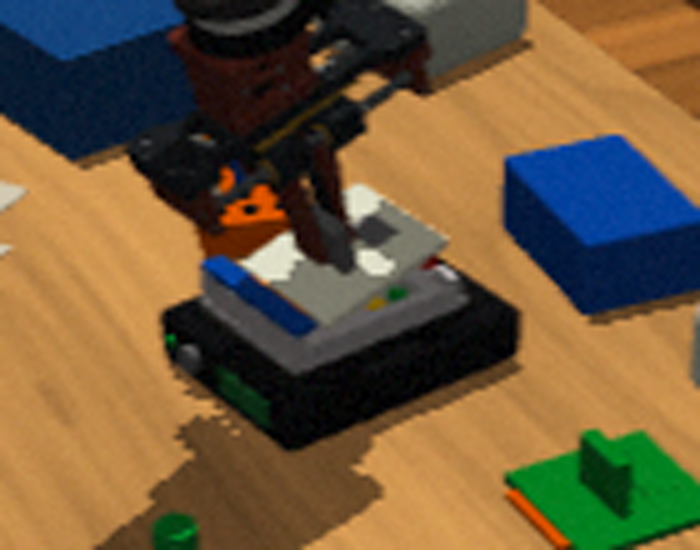

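View pics/w5.png

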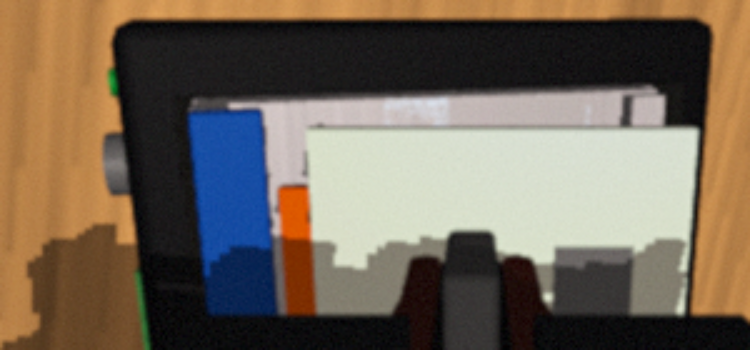

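The wrist view shows the lip parallel to the ledge with ~3 mm to the slot mouth, laterally centred within about 1 mm.

Call:
{"api": "apply_moves", "payload": {
  "deltas": [
    {"dp": [-0.01,-0.0017,0],"twist": [0,0,0]},
    {"dp": [-0.02,-0.0034,0],"twist": [0,0,0]},
    {"dp": [-0.03,-0.0051,0],"twist": [0,0,0]},
    {"dp": [-0.03,-0.0051,0],"twist": [0,0,0]}
  ]
}}

```text
t: 8.7
tcp_pos: [0.5504, 0.1747, 0.1012]
orientation: [[0.169, 0.272, 0.947], [-0.986, 0.046, 0.163], [0.0, -0.961, 0.276]]
ft_force: [0.4, 0.3, -1.8]
finger_gap: 0.0117
```

Call:
{"api": "apply_moves", "payload": {
  "deltas": [
    {"dp": [-0.005,-0.0009,0],"twist": [0,0,0]},
    {"dp": [-0.01,-0.0017,0],"twist": [0,0,0]},
    {"dp": [-0.015,-0.0026,0],"twist": [0,0,0]},
    {"dp": [-0.015,-0.0026,0],"twist": [0,0,0]}
  ]
}}

```text
t: 9.1
tcp_pos: [0.5476, 0.1743, 0.1012]
orientation: [[0.169, 0.273, 0.947], [-0.986, 0.046, 0.163], [0.0, -0.961, 0.277]]
ft_force: [-0.3, 0.6, -1.3]
finger_gap: 0.0116
```

```bash
python3 st.py
```

```text
t 9.1 tcp [547.6 174.3 101.2] tilt 0.28 yaw 9.7 lip plat x,y -49.0 1.4 z 60.4 F [-0.3  0.6 -1.3] Fe -0.2 gap 0.0116
```

Call:
{"api": "apply_moves", "payload": {
  "deltas": [
    {"dp": [-0.005,-0.0009,0],"twist": [0,0,0]},
    {"dp": [-0.01,-0.0017,0],"twist": [0,0,0]},
    {"dp": [-0.01,-0.0017,0],"twist": [0,0,0]}
  ]
}}

```text
t: 9.4
tcp_pos: [0.5464, 0.1741, 0.1016]
orientation: [[0.169, 0.274, 0.947], [-0.986, 0.047, 0.163], [0.0, -0.961, 0.278]]
ft_force: [2.9, -0.4, -2.4]
finger_gap: 0.0119
```

Call:
{"api": "apply_moves", "payload": {
  "deltas": [
    {"dp": [-0.005,-0.0009,0],"twist": [0,0,0]},
    {"dp": [-0.005,-0.0009,0],"twist": [0,0,0]}
  ]
}}

```text
t: 9.6
tcp_pos: [0.5462, 0.1741, 0.1019]
orientation: [[0.169, 0.276, 0.946], [-0.986, 0.047, 0.162], [0.0, -0.96, 0.28]]
ft_force: [4.9, 1.1, -4.2]
finger_gap: 0.0117
```

Call:
{"api": "apply_moves", "payload": {
  "deltas": [
    {"dp": [-0.005,-0.0009,0],"twist": [0,0,0]},
    {"dp": [-0.005,-0.0009,0],"twist": [0,0,0]}
  ]
}}

```text
t: 9.8
tcp_pos: [0.5461, 0.1741, 0.1022]
orientation: [[0.169, 0.278, 0.946], [-0.986, 0.047, 0.162], [0.0, -0.96, 0.282]]
ft_force: [7.1, 0.4, -6.6]
finger_gap: 0.0117
```

Contact near the expected home, but with a downward force too. I'll back off, lower slightly toward the deck, and push again to tell end wall from ledge.

Call:
{"api": "apply_moves", "payload": {
  "deltas": [
    {"dp": [0.015,0.0026,0],"twist": [0,0,0]},
    {"dp": [0.015,0.0026,-0.003],"twist": [0,0,0]},
    {"dp": [0.015,0.0026,-0.005],"twist": [0,0,0]}
  ]
}}

```text
t: 10.1
tcp_pos: [0.5469, 0.1742, 0.1005]
orientation: [[0.169, 0.273, 0.947], [-0.986, 0.047, 0.162], [-0.0, -0.961, 0.277]]
ft_force: [-0.9, 0.0, 6.6]
finger_gap: 0.0118
```

```bash
python3 st.py
```

```text
t 10.1 tcp [546.9 174.2 100.5] tilt 0.281 yaw 9.7 lip plat x,y -49.8 1.5 z 59.7 F [-0.9  0.   6.6] Fe -0.9 gap 0.0118
```

Call:
{"api": "apply_moves", "payload": {
  "deltas": [
    {"dp": [-0.005,-0.0009,0],"twist": [0,0,0]},
    {"dp": [-0.01,-0.0017,0],"twist": [0,0,0]},
    {"dp": [-0.015,-0.0026,0],"twist": [0,0,0]},
    {"dp": [-0.015,-0.0026,0],"twist": [0,0,0]}
  ]
}}

```text
t: 10.5
tcp_pos: [0.5461, 0.1741, 0.1012]
orientation: [[0.169, 0.278, 0.946], [-0.986, 0.048, 0.162], [0.0, -0.959, 0.282]]
ft_force: [9.3, 1.4, -4.4]
finger_gap: 0.0118
```

```bash
python3 st.py 6;python3 - <<'E'
from h import *
im=manip.capture('wrist');cv2.imwrite('pics/w6.png',cv2.resize(im[120:260,130:430],None,fx=2.5,fy=2.5)[:,:,::-1])
E
```

```text
t 10.5 tcp [546.1 174.1 101.2] tilt 0.286 yaw 9.7 lip plat x,y -50.4 1.5 z 60.1 F [ 9.3  1.4 -4.4] Fe 9.4 gap 0.0118
```

View pics/w6.png

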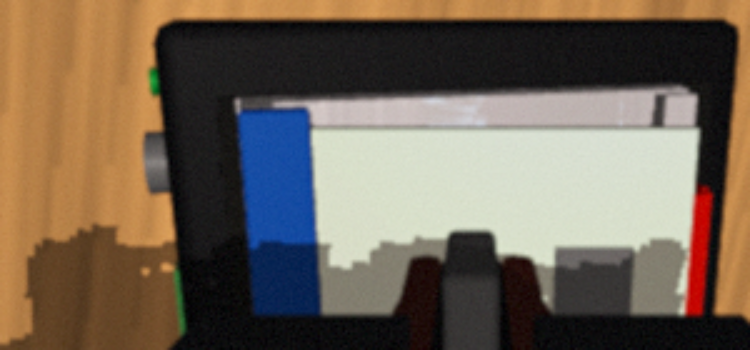

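The stop is at the same x at deck level and above it, so it is the end wall; the lip is hidden under the ledge and the plate edge is tucked in. Fully home at ~9 N. Now I swing down about the lip, keeping a light push.

Call:
{"api": "apply_moves", "payload": {
  "deltas": [
    {"dp": [0.003,0.0005,0.002],"twist": [0,0,0]},
    {"dp": [0.008,0.0014,-0.003],"twist": [-0.0012,0.0073,0]},
    {"dp": [0.012,0.0021,-0.008],"twist": [-0.0025,0.0146,0]},
    {"dp": [0.016,0.0028,-0.0125],"twist": [-0.0037,0.022,0]},
    {"dp": [0.02,0.0035,-0.017],"twist": [-0.005,0.0293,0]},
    {"dp": [0.0245,0.0042,-0.0215],"twist": [-0.0062,0.0366,0]},
    {"dp": [0.0285,0.0049,-0.026],"twist": [-0.0075,0.0439,0]},
    {"dp": [0.0285,0.0049,-0.026],"twist": [-0.0075,0.0439,0]}
  ]
}}

```text
t: 11.4
tcp_pos: [0.551, 0.1749, 0.0954]
orientation: [[0.169, 0.14, 0.976], [-0.986, 0.024, 0.167], [0.0, -0.99, 0.142]]
ft_force: [4.4, 1.4, 0.1]
finger_gap: 0.0118
```

```bash
python3 st.py 7;python3 - <<'E'
from h import *
im=manip.capture('wrist');cv2.imwrite('pics/w7.png',cv2.resize(im[120:260,130:430],None,fx=2.5,fy=2.5)[:,:,::-1])
E
```

```text
t 11.4 tcp [551.  174.9  95.4] tilt 0.143 yaw 9.7 lip plat x,y -50.8 1.5 z 60.1 F [4.4 1.4 0.1] Fe 4.5 gap 0.0118
```

View pics/w7.png

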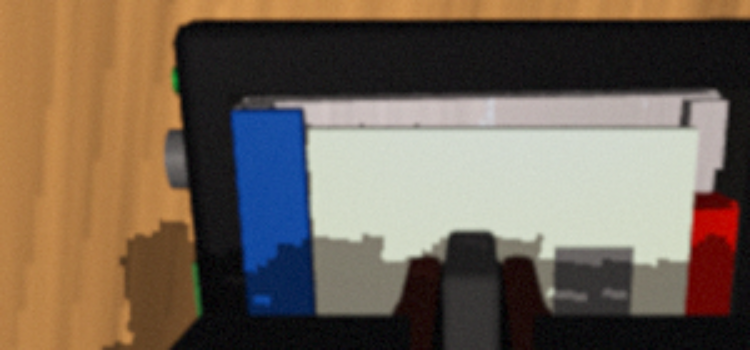

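View pics/s7.png

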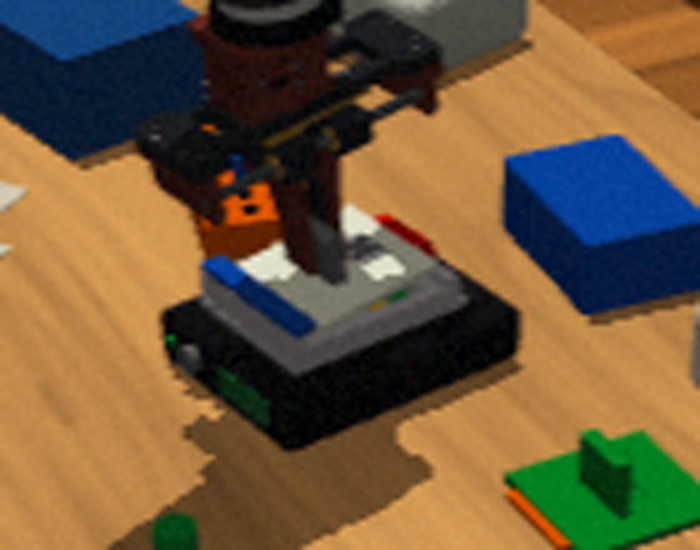

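Call:
{"api": "apply_moves", "payload": {
  "deltas": [
    {"dp": [0.0034,0.0006,-0.0045],"twist": [-0.001,0.0063,0]},
    {"dp": [0.0068,0.0012,-0.009],"twist": [-0.0021,0.0125,0]},
    {"dp": [0.0068,0.0012,-0.009],"twist": [-0.0021,0.0125,0]}
  ]
}}

```text
t: 11.8
tcp_pos: [0.5522, 0.1752, 0.0938]
orientation: [[0.169, 0.102, 0.98], [-0.986, 0.018, 0.168], [-0.0, -0.995, 0.103]]
ft_force: [5.4, 0.3, 1.4]
finger_gap: 0.0119
```

```bash
python3 st.py; python3 -c "
from h import *
print(manip.get_obs()['torque'])"
```

```text
t 11.8 tcp [552.2 175.2  93.8] tilt 0.103 yaw 9.7 lip plat x,y -51.0 1.5 z 60.3 F [5.4 0.3 1.4] Fe 5.4 gap 0.0119
[ 0.18073414 -1.24711276  0.1007526 ]
```

Near the catch slope now. Release the rib and rise.

Call:
{"api": "apply_moves", "payload": {
  "deltas": [
    {"dp": [0.003,0.0005,0],"twist": [0,0,0]},
    {"dp": [0.003,0.0005,0],"twist": [0,0,0]},
    {"dp": [0.003,0.0005,0],"twist": [0,0,0]},
    {"dp": [0.003,0.0005,0],"twist": [0,0,0]}
  ],
  "jaw": -0.3
}}

```text
t: 12.2
tcp_pos: [0.5505, 0.1747, 0.0928]
orientation: [[0.169, 0.097, 0.981], [-0.986, 0.016, 0.168], [0.0, -0.995, 0.099]]
ft_force: [0.6, 1.3, -0.9]
finger_gap: 0.0306
```

```bash
python3 st.py 8;python3 - <<'E'
from h import *
im=manip.capture('wrist');cv2.imwrite('pics/w8.png',cv2.resize(im[120:260,130:430],None,fx=2.5,fy=2.5)[:,:,::-1])
E
```

```text
t 12.2 tcp [550.5 174.7  92.8] tilt 0.099 yaw 9.7 lip plat x,y -52.9 1.3 z 59.5 F [ 0.6  1.3 -0.9] Fe 0.8 gap 0.0306
```

View pics/w8.png

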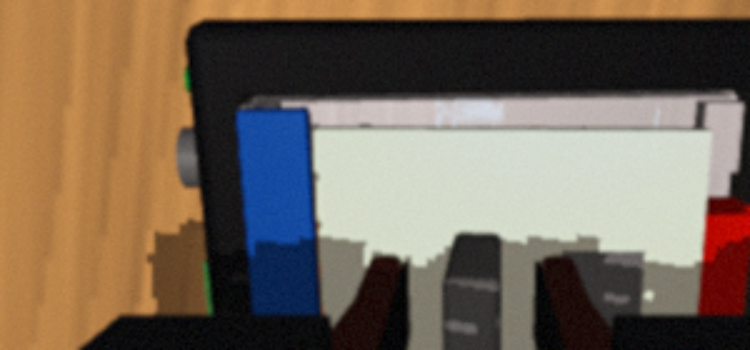

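View pics/s8.png

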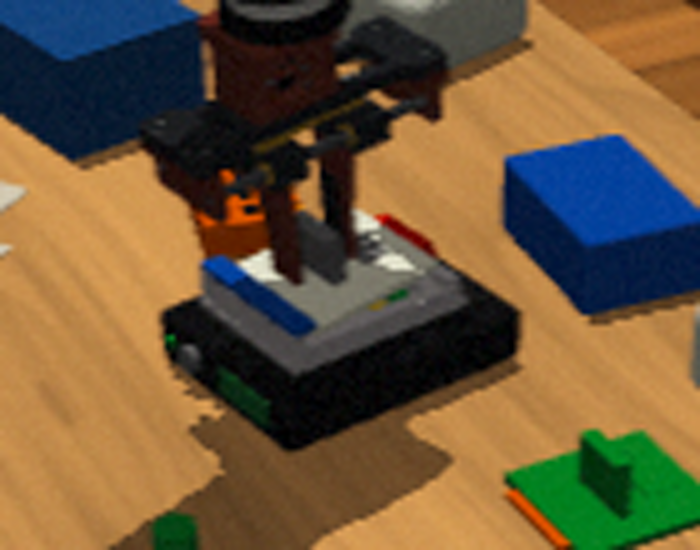

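Call:
{"api": "apply_moves", "payload": {
  "deltas": [
    {"dp": [-0.005,-0.001,0.05],"twist": [0,0,0]},
    {"dp": [-0.015,-0.003,0.15],"twist": [0,0,0]},
    {"dp": [-0.025,-0.004,0.25],"twist": [0,0,0]},
    {"dp": [0.05,0.005,0.27],"twist": [-0.0026,0.015,0]},
    {"dp": [0.1,0.01,0.27],"twist": [-0.0053,0.031,0]},
    {"dp": [0.1625,0.014,0.27],"twist": [-0.0053,0.031,0]},
    {"dp": [0.1625,0.014,0.27],"twist": [-0.0053,0.031,0]}
  ]
}}

```text
t: 13.0
tcp_pos: [0.5855, 0.1775, 0.1475]
orientation: [[0.168, 0.004, 0.986], [-0.986, 0.0, 0.168], [0.001, -1.0, 0.004]]
ft_force: [0.0, 0.5, -0.5]
finger_gap: 0.0306
```

Call:
{"api": "apply_moves", "payload": {
  "deltas": [
    {"dp": [0,0,0],"twist": [0,0,0]},
    {"dp": [0,0,-0.05],"twist": [0,0,0]},
    {"dp": [0,0,-0.1],"twist": [0,0,0]},
    {"dp": [0,0,-0.15],"twist": [0,0,0]},
    {"dp": [0,0,-0.15],"twist": [0,0,0]}
  ],
  "jaw": -1
}}

```text
t: 13.5
tcp_pos: [0.5824, 0.1774, 0.1152]
orientation: [[0.169, -0.001, 0.986], [-0.986, -0.001, 0.169], [0.001, -1.0, -0.002]]
ft_force: [-0.2, 0.7, -0.8]
finger_gap: 0.0005
```

```bash
python3 st.py 9;python3 - <<'E'
from h import *
im=manip.capture('wrist');cv2.imwrite('pics/w9.png',cv2.resize(im[100:260,130:480],None,fx=2.2,fy=2.2)[:,:,::-1])
E
```

```text
t 13.5 tcp [582.4 177.4 115.2] tilt -0.002 yaw 9.8 lip plat x,y -24.1 -1.3 z 86.5 F [-0.2  0.7 -0.8] Fe -0.1 gap 0.0005
```

View pics/w9.png

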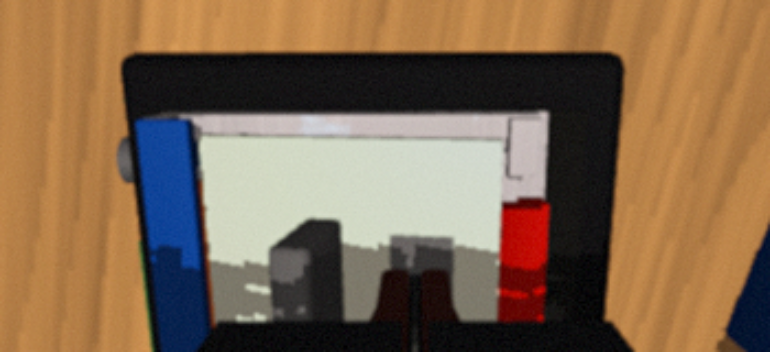

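View pics/s9.png

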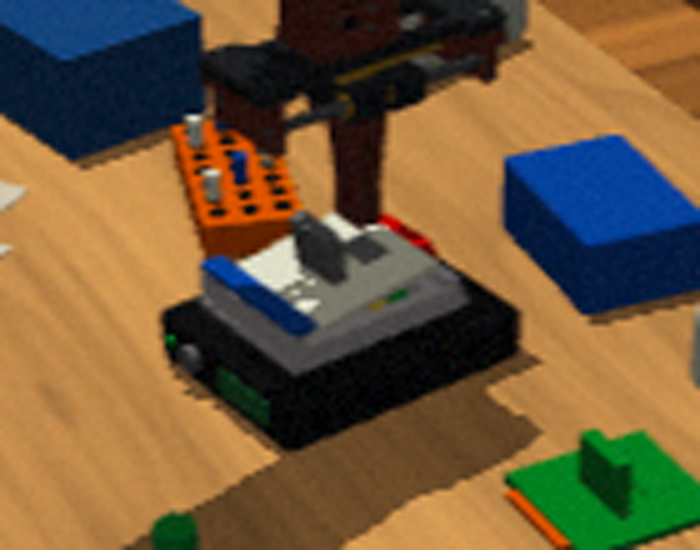

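Cover rests with the lip in the slot and rear edge against the catch slope; the closed fingers are over the grey mark (~(420,255) in the wrist crop). Press down in small steps.

Call:
{"api": "apply_moves", "payload": {
  "deltas": [
    {"dp": [0,0,-0.03],"twist": [0,0,0]},
    {"dp": [0,0,-0.06],"twist": [0,0,0]},
    {"dp": [0,0,-0.09],"twist": [0,0,0]},
    {"dp": [0,0,-0.11],"twist": [0,0,0]},
    {"dp": [0,0,-0.115],"twist": [0,0,0]},
    {"dp": [0,0,-0.115],"twist": [0,0,0]}
  ]
}}

```text
t: 14.2
tcp_pos: [0.5838, 0.1777, 0.0942]
orientation: [[0.169, 0.001, 0.986], [-0.986, 0.0, 0.169], [-0.0, -1.0, 0.001]]
ft_force: [-1.1, 1.2, -0.3]
finger_gap: 0.0007
```

Call:
{"api": "apply_moves", "payload": {
  "deltas": [
    {"dp": [0,0,-0.005],"twist": [0,0,0]},
    {"dp": [0,0,-0.01],"twist": [0,0,0]},
    {"dp": [0,0,-0.015],"twist": [0,0,0]},
    {"dp": [0,0,-0.015],"twist": [0,0,0]}
  ]
}}

```text
t: 14.6
tcp_pos: [0.5842, 0.1777, 0.0918]
orientation: [[0.169, 0.002, 0.986], [-0.986, 0.001, 0.169], [-0.0, -1.0, 0.002]]
ft_force: [-1.5, 0.4, 5.3]
finger_gap: 0.0001
```

Call:
{"api": "apply_moves", "payload": {
  "deltas": [
    {"dp": [0,0,-0.005],"twist": [0,0,0]},
    {"dp": [0,0,-0.005],"twist": [0,0,0]}
  ]
}}

```text
t: 14.8
tcp_pos: [0.5842, 0.1778, 0.0909]
orientation: [[0.169, 0.003, 0.986], [-0.986, 0.001, 0.169], [-0.0, -1.0, 0.003]]
ft_force: [-1.1, 0.7, 5.6]
finger_gap: 0.0009
```

Call:
{"api": "apply_moves", "payload": {
  "deltas": [
    {"dp": [0,0,-0.005],"twist": [0,0,0]},
    {"dp": [0,0,-0.005],"twist": [0,0,0]}
  ]
}}

```text
t: 15.0
tcp_pos: [0.5843, 0.1778, 0.09]
orientation: [[0.169, 0.003, 0.986], [-0.986, 0.001, 0.169], [-0.0, -1.0, 0.003]]
ft_force: [-1.8, -0.9, 6.1]
finger_gap: 0.0003
```

Moving down steadily at about 6 N, as described. Continue.

Call:
{"api": "apply_moves", "payload": {
  "deltas": [
    {"dp": [0,0,-0.005],"twist": [0,0,0]},
    {"dp": [0,0,-0.01],"twist": [0,0,0]},
    {"dp": [0,0,-0.015],"twist": [0,0,0]},
    {"dp": [0,0,-0.015],"twist": [0,0,0]}
  ]
}}

```text
t: 15.4
tcp_pos: [0.5845, 0.1778, 0.0865]
orientation: [[0.169, 0.003, 0.986], [-0.986, 0.001, 0.169], [-0.0, -1.0, 0.003]]
ft_force: [0.7, -0.6, 3.2]
finger_gap: 0.0003
```

Call:
{"api": "apply_moves", "payload": {
  "deltas": [
    {"dp": [0,0,-0.005],"twist": [0,0,0]},
    {"dp": [0,0,-0.01],"twist": [0,0,0]},
    {"dp": [0,0,-0.01],"twist": [0,0,0]}
  ]
}}

```text
t: 15.7
tcp_pos: [0.5846, 0.1779, 0.0844]
orientation: [[0.169, 0.003, 0.986], [-0.986, 0.001, 0.169], [-0.0, -1.0, 0.003]]
ft_force: [1.9, -0.5, 2.4]
finger_gap: 0.0007
```

Call:
{"api": "apply_moves", "payload": {
  "deltas": [
    {"dp": [0,0,-0.005],"twist": [0,0,0]},
    {"dp": [0,0,-0.01],"twist": [0,0,0]},
    {"dp": [0,0,-0.01],"twist": [0,0,0]}
  ]
}}

```text
t: 16.0
tcp_pos: [0.5837, 0.1777, 0.0824]
orientation: [[0.169, 0.001, 0.986], [-0.986, 0.0, 0.169], [-0.0, -1.0, 0.001]]
ft_force: [-0.2, -0.0, 6.3]
finger_gap: 0.0006
```

Call:
{"api": "apply_moves", "payload": {
  "deltas": [
    {"dp": [0,0,-0.005],"twist": [0,0,0]},
    {"dp": [0,0,-0.008],"twist": [0,0,0]},
    {"dp": [0,0,-0.008],"twist": [0,0,0]}
  ]
}}

```text
t: 16.3
tcp_pos: [0.5838, 0.1777, 0.0823]
orientation: [[0.169, 0.001, 0.986], [-0.986, 0.001, 0.169], [-0.001, -1.0, 0.001]]
ft_force: [-6.4, -1.4, 18.8]
finger_gap: 0.0006
```

```bash
python3 st.py 10;python3 - <<'E'
from h import *
im=manip.capture('wrist');cv2.imwrite('pics/w10.png',cv2.resize(im[100:260,130:480],None,fx=2.2,fy=2.2)[:,:,::-1])
E
```

```text
t 16.3 tcp [583.8 177.7  82.3] tilt 0.001 yaw 9.7 lip plat x,y -22.6 -1.3 z 53.5 F [-6.4 -1.4 18.8] Fe -6.5 gap 0.0006
```

View pics/w10.png

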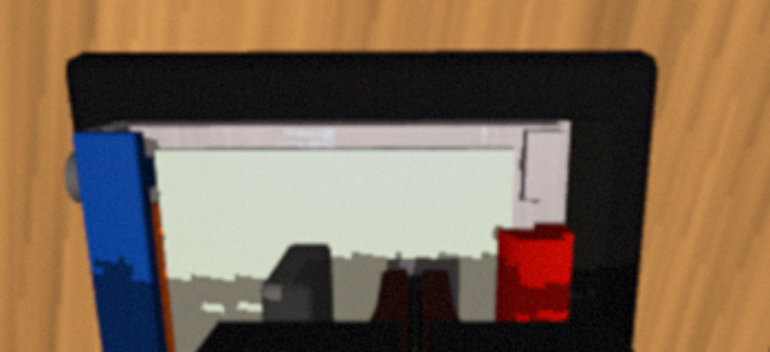

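View pics/s10.png

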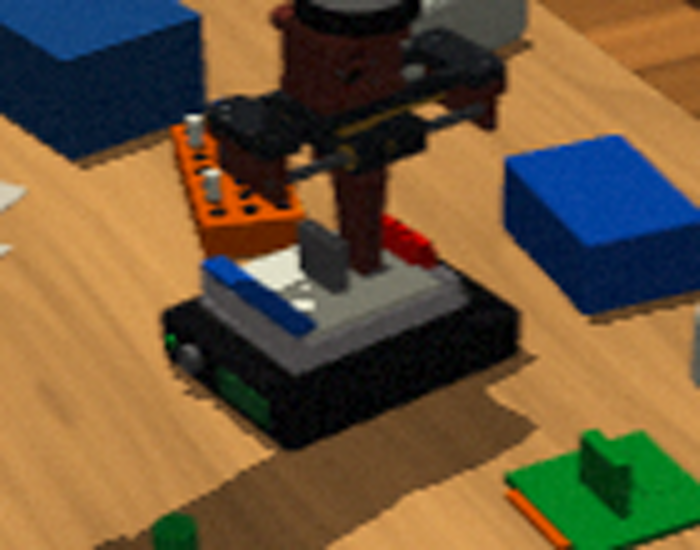

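The catch at (500–570, 230–320) now overlaps the plate's rear edge and the plate lies flat. Retract and check.

Call:
{"api": "apply_moves", "payload": {
  "deltas": [
    {"dp": [0,0,0.02],"twist": [0,0,0]},
    {"dp": [0,0,0.1],"twist": [0,0,0]},
    {"dp": [0,0,0.25],"twist": [0,0,0]},
    {"dp": [0,0,0.45],"twist": [0,0,0]},
    {"dp": [0,0,0.65],"twist": [0,0,0]},
    {"dp": [0,0,0.7],"twist": [0,0,0]},
    {"dp": [0,0,0.7],"twist": [0,0,0]}
  ]
}}

```text
t: 17.1
tcp_pos: [0.5846, 0.178, 0.2227]
orientation: [[0.169, 0.005, 0.986], [-0.986, 0.002, 0.169], [-0.001, -1.0, 0.005]]
ft_force: [-0.8, 0.4, 0.1]
finger_gap: 0.0003
```

Call:
{"api": "apply_moves", "payload": {
  "deltas": [
    {"dp": [-0.05,-0.2,0],"twist": [0,0,0]},
    {"dp": [-0.1,-0.4,0],"twist": [0,0,0]},
    {"dp": [-0.15,-0.6,0],"twist": [0,0,0]},
    {"dp": [-0.15,-0.8,0],"twist": [0,0,0]},
    {"dp": [-0.15,-0.9,0],"twist": [0,0,0]},
    {"dp": [-0.15,-0.9,0],"twist": [0,0,0]}
  ]
}}

```text
t: 17.7
tcp_pos: [0.5523, -0.0061, 0.2192]
orientation: [[0.163, -0.001, 0.987], [-0.987, -0.001, 0.163], [0.001, -1.0, -0.001]]
ft_force: [-0.1, 0.6, 0.8]
finger_gap: 0.0002
```

```bash
python3 - <<'E'
from h import *
print(manip.get_obs()['t'],manip.get_obs()['tcp_pos'],manip.get_obs()['ft_force'])
s=manip.capture('side');t=manip.capture('top')
cv2.imwrite('pics/side11.png',s[:,:,::-1]);cv2.imwrite('pics/top11.png',t[:,:,::-1])
a=cv2.resize(s[145:215,265:350],(600,494),interpolation=cv2.INTER_CUBIC);b=cv2.resize(t[145:220,215:290],(494,494),interpolation=cv2.INTER_CUBIC)
cv2.imwrite('pics/c11.png',cv2.resize(np.hstack([a,b]),(800,361))[:,:,::-1])
# flatness: rib top + plate corners over predicted for flat cover
E
```

```text
17.7 [ 0.55230801 -0.00610614  0.21923568] [-0.13584889  0.60109672  0.80221827]
```

View pics/c11.png

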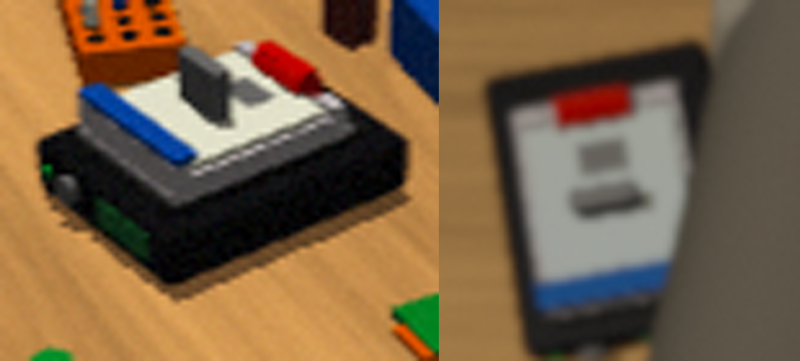

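View pics/top11.png

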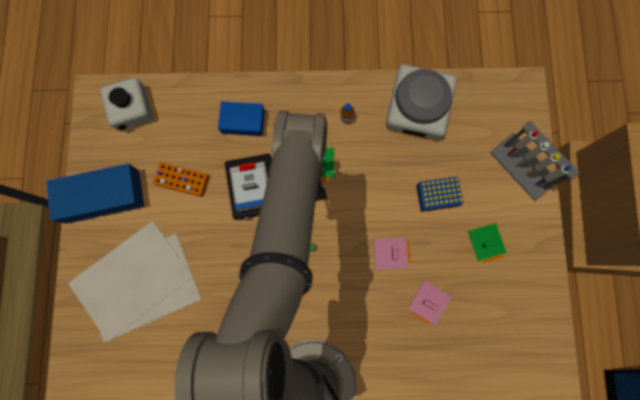

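The side view shows the cover flat, with the catch over its rear edge and the lip under the ledge. Bystanders that can be seen are at the same pixels as at the start. Handing in.

```bash
python3 -c "
from station import manip
print(manip.finish_job())"
```

```text
the job is handed in; nothing more can be done
None
```

The white cover is on the shaker, flat, with the red catch over its rear edge. I handed the job in at about 17.8 s with the gripper clear of everything.

- **Fitting:** I picked the cover up by its rib, tilted it 0.28 rad lip-down and touched the deck at about 9 N. I then slid the lip forward until it stopped. It stopped at the same place at two heights, with at most about 9 N at the readings, so I took that as the slot's end wall. I swung the rear down to about 0.1 rad, let go, and pressed on the grey mark with the fingers closed. The catch passed at about 6 N, and I finished with a 19 N press.
- **Last checks:** The fingertips stopped at z of about 65 mm, which is the height of a flat cover. The side, top and wrist views show the catch tooth over the plate edge and the lip under the ledge.
- **Bystanders:** Those visible in the last top view looked unmoved by eye. The arm hid the white bottle, and partly the vial and the nearest green look-alike, but its path never went near them.
- **Disagreements:**
  - The top and wrist cameras put the platform about 3 mm apart. The touch at the end wall fell between the two.
  - A thin orange strip, which I judged to be about 1 mm, shows behind the ledge in the wrist view. The lip may therefore sit slightly back from the end wall, within the allowed 0 to 3 mm.

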